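# Lay out the gaming desk around the keypad

## Robot

A 6-joint arm with a two-finger parallel gripper is mounted at the origin on the work surface. World frame = base frame: x ahead of the robot, y to its left, z up, the work surface at z = 0. Lengths are in mm, angles in degrees, forces in N, time in s.
With the tool pointing down it reaches from about 350 to 850 mm from the base axis. Payload 8.1 kg.
Tool frame: the origin (TCP) lies between the finger pads; the fingertips stand 22 mm ahead of it and the grasp point (between the pads) lies 3 mm ahead of it; z points along the fingers, y is the line along which they close (so a half turn about z gives the same grasp; the last joint's range is limited). The gripper opens to 85 mm and grips with 20 to 120 N. Pads are 22 mm wide; open, the fingers measure 114 mm over their backs; the gripper's body (76 mm by 85 mm) begins 54 mm behind the grasp point. The pads swing forward as they close: fully open they stand 13 mm farther back than shut.
Start: joints at [-79.664, 7.471, 85.268, -0, 87.261, -4.893], TCP at [157.629, -578.929, 253.292] pointing down, gripper open.
Joint ranges: [-169.43, 169.43], [-51.17, 129.36], [1.28, 143.12], [-76.62, 256.62], [0, 156.53], [-152.29, 152.29]. Speed limits (degrees/s): [136.94, 136.94, 159.86, 180, 180, 180].

## Interface

Orientations are given as [roll, pitch, yaw] about the fixed x, y, z axes, in that order (R = Rz(yaw) Ry(pitch) Rx(roll)).
In Python, from bench import sense, snapshot, calibration, hand_in gives the robot as it stands.
- The arm moves only by the shell command python3 -m crank 'ROWS' [FORCE]. ROWS is JSON, a list of rows, each a list of 5 numbers: the shift along the tool's x, y, z in cm, then the turn about the tool's z in rad, then the finger opening in cm, from 0 to 8.54. A call has 1 to 20 rows; each row is the pose to reach, as a shift and turn from the pose commanded when the call began, along the tool's axes at that moment; what a row does not reach only later rows make up. A row lasts 1/10 s, in which the tool goes at most 50 mm and 8.59 degrees, less where a joint would pass 70% of its speed; a pose out of reach is approached as far as the arm can. A call with a gripper value outside its range is refused whole. The fingers move at their own pace and stop on an object; FORCE is the grip in N (left out, the last holds). Time passes only in rows, so rows that repeat a pose let the fingers close. It gives the time, the measured TCP pose, the force, the opening and the grip force at its end, in the units of the state.
- sense(): the state, without advancing time (a new reading comes with each control period).
- snapshot(name): name is "scene" or "top" or "wrist"; returns (picture, depth): 384x512x3 uint8, red, green, blue; 384x512 float32, mm along the optical axis (not along the pixel's ray), 0 where there is no reading.
- calibration(name): a dict with "fovy" (degrees; the focal length in pixels is half the picture's height over the tangent of half this angle, whatever the lens; pixels are square), "cx", "cy" (the principal point, pixels), "k1" (the pictures are not rectified: a ray, as slopes to the right and down, at radius r is drawn at 1 + k1 r^2 times it, then the intrinsics apply), "rvec" (rotation vector, rad) and "tvec" (3), from world to camera coordinates, as OpenCV has them; the wrist camera has in their place "tool_from_camera" (4x4, takes a point from camera to tool coordinates, whose origin is the TCP and whose axes are the flange's). Camera axes: x right, y down, z forward; pixel columns grow to the right and rows downward; lengths in mm; the calibration is good to about 2 mm. A picture is of the moment at which its call begins: read the wrist's pose just before it. calibration takes no time and is no camera call.
- hand_in(): hands the job in; it is judged then, once.
The state is a dict: "time": time; "joint_pos": joint angles; "qd": joint speeds; "joint_efforts": joint torques, N m; "tool_pos": TCP position; "tcp_rot": TCP orientation; "ft_force": force on the tool from outside, world axes, zero at the start; "wrist_torque": the same for the moment, N m; "finger_gap": finger opening in mm; "grip_force": force on a finger pad.
Only numpy, scipy, OpenCV 4.12 (cv2) and the standard library are available. Lean on these libraries where they do the work, as an engineer would, in place of code of your own. Each camera call takes 0.05 s, during which the arm holds its last target. There are 200 camera calls.

## Task

Lay out the desk around the glowing keypad, with left, right and behind taken as the robot looks out over the desk and square to the keypad's own edges: stand the silver volume dial to the right of the keypad, level with its middle, and the pink-and-blue light tower behind it (on the side away from the robot), centred, each with a clear gap of 3 cm to the keypad. Stand the black speaker midway between the keypad and the round charger, set the yellow tweeter upright on the middle of the speaker's top, and lay the white earbud case flat on the middle of the charger. Leave the red mouse and the blue mug where they are.

Things in the scene. Friction and masses are not known exactly. Their poses are not given: they have to be found in the camera images.
- keypad: Black macro keypad with glowing purple and blue keys, fixed, 84 x 84 mm, 24 mm high; a wide pink bar key along the edge nearest the robot. Origin at the centre of its underside; its x is square to its edges and points away from the robot (behind), y to its left, z up. The charger stands beside it, about 36 cm away along the keypad's y axis, on its left or its right.
- charger: Round grey wireless charger, fixed to the desk, 90 mm across and 10 mm high, flat black top with a thin blue ring. Origin at the centre of its underside.
- dial_mid (a point): Centre (half-way up) of the loose round volume dial: silver top on a black foot, 46 mm across, 36 mm high.
- tower_mid (a point): Centre (half-way up) of the loose light tower: square white post 40 x 40 mm, 70 mm high, with pink and blue glowing bands and a pink top; its sides are along its x and y axes.
- speaker_mid (a point): Centre (half-way up) of the loose black mini speaker: 56 x 56 mm, 66 mm high, with a thin pink square on its flat top; its sides are along its x and y axes. Any turn about the vertical will do.
- tweeter_mid (a point): Centre (half-way up) of the loose yellow tweeter: round, 40 mm across, 36 mm high, sides straight up to 28 mm, then tapering to a black top.
- earcase_mid (a point): Centre (half-way up) of the loose white earbud case lying flat with rounded edges: 46 mm along its x, 62 mm along its y, 28 mm high.
- mouse: Red computer mouse, loose, 112 x 60 mm, 34 mm high, origin at the centre of its underside; to be left alone.
- mug: Blue mug, loose, 78 mm across and 92 mm high with a handle at its +y side, origin at the centre of its underside; to be left alone.
There are look-alikes about, which are no part of the job. Leave any green or turquoise look-alike of the part that bears dial_mid alone.

How it is judged:
By the outcome, as a careful person would: the job done as asked, in the order asked, and still so for the second after the job is handed in, with the robot touching nothing.
It also fails if it takes over 136 s, if anything falls off the work surface, if the arm or the gripper's body presses on something with over 40 N, if the wrist force passes 120 N, or if a joint passes its speed limit or range.

## Working session

There is one attempt and no reset: what is moved stays moved. The work goes in short steps, Python scripts to look and compute and a shell command to move; the robot and the scene stay as the last step left them, time stands still between calls to the robot, and variables do not carry over. Pictures are saved under pics/ and viewed, at most 14 in all, crops included, and the job is handed in when it is done.

```bash
mkdir -p pics; ls; python3 - <<'E'
from bench import *
import cv2,numpy as np
s=sense();print(s)
for n in("scene","top","wrist"):
    p,d=snapshot(n);cv2.imwrite(f"pics/{n}0.png",p[...,::-1]);np.savez(f"{n}0.npz",p=p,d=d);print(n,calibration(n))
E
```

```text
pics
{'time': 0.0, 'joint_pos': array([-7.96636793e+01,  7.51343116e+00,  8.53272758e+01,  7.87026350e-04,
        8.72608820e+01, -4.89171311e+00]), 'qd': array([-2.72290858e-02, -1.38330014e-02, -6.38182212e-05, -1.62259998e-02,
       -3.10850972e-02,  5.53305488e-03]), 'joint_efforts': array([-3.32102376e-03, -5.69415092e+01, -5.00554061e+01, -6.43006297e-04,
        1.48305466e-02,  4.67738435e-07]), 'tool_pos': array([ 157.5488081 , -578.44121004,  252.28106839]), 'tcp_rot': array([-1.79898848e+02, -9.44596542e-03,  1.52279872e+01]), 'ft_force': array([0.63804429, 0.07101064, 0.17731506]), 'wrist_torque': array([ 0.01160334, -0.00152044,  0.00781889]), 'grip_force': 0.0, 'finger_gap': 85.15890197496763}
scene {'fovy': 47.15622963350601, 'cx': 255.00720104650605, 'cy': 193.98334282876695, 'k1': -0.12748513182231036, 'rvec': array([ 1.46007927,  2.27050553, -0.71833039]), 'tvec': array([ 242.51670002, -356.77287454, 1447.11031536])}
top {'fovy': 57.377318881218194, 'cx': 258.30219217302783, 'cy': 189.55520464256742, 'k1': 0.0004636184264711637, 'rvec': array([ 2.21741244, -2.17228221,  0.05149614]), 'tvec': array([-52.85758837, 519.74667182, 902.96464356])}
wrist {'fovy': 59.88684791504882, 'cx': 261.196768409849, 'cy': 193.67875523639827, 'k1': 0.0001338076289774171, 'tool_from_camera': array([[ 3.88276151e-04, -9.63118112e-01, -2.69078710e-01,
         6.86771222e+01],
       [ 9.99999707e-01,  1.96276206e-04,  7.40448280e-04,
        -5.99529261e-01],
       [-6.60325401e-04, -2.69078918e-01,  9.63117905e-01,
        -1.20744001e+02],
       [ 0.00000000e+00,  0.00000000e+00,  0.00000000e+00,
         1.00000000e+00]])}
```

View pics/top0.png

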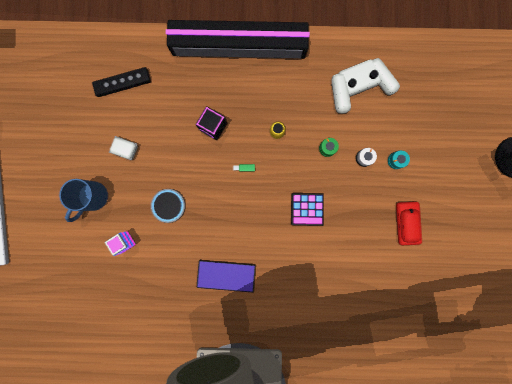

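View pics/scene0.png

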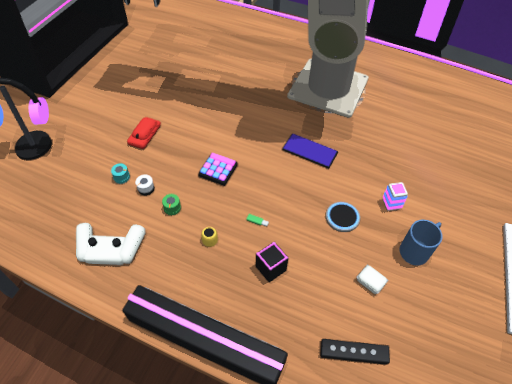

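The top picture (robot at the bottom) shows:
- **Keypad and charger:** keypad at (308,209), charger at (168,206).
- **Parts to move:** silver dial (367,157) between a green look-alike (330,147) and a turquoise one (400,159), tower (120,244), speaker (211,123), tweeter (278,129), earcase (124,148).
- **To leave alone:** mouse (409,222), mug (80,195).

The scene picture agrees.

```bash
cat > h.py <<'E'
from bench import *
import cv2,numpy as np
from scipy.spatial.transform import Rotation as R
def cam(name,s=None):
    c=calibration(name);f=192/np.tan(np.radians(c["fovy"]/2))
    K=np.array([[f,0,c["cx"]],[0,f,c["cy"]],[0,0,1]]);D=np.array([c["k1"],0,0,0,0.])
    if name=="wrist":
        T=np.eye(4);T[:3,:3]=R.from_euler("xyz",s["tcp_rot"],degrees=True).as_matrix();T[:3,3]=s["tool_pos"]
        T=T@c["tool_from_camera"];Rc,o=T[:3,:3],T[:3,3]
    else:
        Rc=cv2.Rodrigues(c["rvec"])[0].T;o=-Rc@c["tvec"]
    return K,D,Rc,o
def cast(C,uv,z):
    K,D,Rc,o=C
    n=cv2.undistortPoints(np.float64(uv).reshape(-1,1,2),K,D)[:,0]
    d=np.c_[n,np.ones(len(n))]@Rc.T
    return o+d*((z-o[2])/d[:,2])[:,None]
def proj(C,P):
    K,D,Rc,o=C
    return cv2.projectPoints(np.float64(P).reshape(-1,1,3),cv2.Rodrigues(Rc.T)[0],-Rc.T@o,K,D)[0][:,0]
def blob(m,seed):
    n,l,st,ce=cv2.connectedComponentsWithStats(m.astype(np.uint8))
    i=min((i for i in range(1,n) if st[i,4]>20),key=lambda i:np.hypot(*(ce[i]-seed)))
    return (l==i).astype(np.uint8)
def hull(m):
    c=max(cv2.findContours(m,cv2.RETR_EXTERNAL,cv2.CHAIN_APPROX_NONE)[0],key=cv2.contourArea)
    return cv2.convexHull(c)[:,0].astype(float)
def rect(C,m,z):
    """blob outline cast to z: centre, sizes, angle of the rectangle in world xy"""
    P=cast(C,hull(m),z)[:,:2].astype(np.float32)
    (c,s,a)=cv2.minAreaRect(P);return np.round(c,1),np.round(s,1),round(a,1),np.round(cv2.minEnclosingCircle(P),1) if 0 else round(cv2.minEnclosingCircle(P)[1],1)
def tool(s,p):
    """world point minus the TCP in tool axes, cm"""
    return R.from_euler("xyz",s["tcp_rot"],degrees=True).inv().apply(np.array(p)-s["tool_pos"])/10
E
python3 - <<'E'
from h import *
a=np.load("top0.npz");p,d=a["p"],a["d"];C=cam("top")
h,s,v=cv2.split(cv2.cvtColor(p,cv2.COLOR_RGB2HSV).astype(int))
print("cam at",C[3])
def ht(m):
    ys,xs=np.nonzero(cv2.erode(m,np.ones((3,3)))); 
    K,D,Rc,o=C;n=cv2.undistortPoints(np.c_[xs,ys].astype(float).reshape(-1,1,2),K,D)[:,0]
    P=o+(np.c_[n,np.ones(len(n))]*d[ys,xs][:,None])@Rc.T
    return np.round(np.median(P[:,2]),0),np.round(P[:,:2].mean(0),1)
vv=dict(keypad=((308,209),((h>100)&(v>120))|(v<45),24),charger=((168,206),((h>95)&(h<125)&(v>120)&(s>60))|(v<45),10),
 dial=((367,157),(s<50)&(v>120),36),tower=((118,245),((h>120)&(h<170)&(v>100)),70),speaker=((211,123),((h>120)&(h<175)&(v>60))|(v<40),66),
 tweeter=((278,129),(h>22)&(h<35)&(s>150)&(v>120),28),ear=((124,148),(s<60)&(v>110),20),mouse=((409,222),((h<6)|(h>174))&(s>170)&(v>90),20),
 green=((330,147),(h>50)&(h<75)&(s>120),36),turq=((400,159),(h>80)&(h<97)&(s>120),36),mug=((78,195),(h>98)&(h<118)&(s>100),92))
for k,(sd,m,z) in vv.items():
    b=blob(m,sd);print(k,b.sum(),np.round(hull(b).mean(0)),rect(C,b,z),ht(b))
E
```

```text
cam at [475.31518066 -45.1185462  927.53192444]
keypad 782 [304. 202.] (array([ 472.9, -167. ]), array([81.7, 79.7]), 0.7, 55.3) (np.float64(24.0), array([ 469.2, -169.4]))
charger 220 [168. 206.] (array([475., 195.]), array([80. , 80.8]), 46.6, 41.7) (np.float64(11.0), array([486.8, 159.2]))
dial 190 [368. 156.] (array([ 611.1, -319.3]), array([41.1, 43.5]), 1.2, 22.6) (np.float64(37.0), array([ 609.2, -316.7]))
tower 189 [114. 245.] (array([377.5, 304.8]), array([32.6, 33.5]), 33.3, 21.4) (np.float64(71.0), array([378.5, 301.8]))
speaker 397 [213. 123.] (array([681.1,  78.1]), array([67.2, 60.9]), 61.2, 42.5) (np.float64(58.0), array([670.8,  67.4]))
tweeter 89 [277. 129.] (array([679.9, -88. ]), array([34.9, 36.9]), 46.3, 19.4) (np.float64(35.0), array([663.1, -87.3]))
ear 410 [120. 148.] (array([622.5, 313.6]), array([61.7, 45.9]), 71.9, 37.1) (np.float64(28.0), array([619.6, 307.3]))
mouse 990 [409. 223.] (array([ 442.3, -431.3]), array([109.7,  60.5]), 3.6, 58.7) (np.float64(31.0), array([ 441.3, -426.6]))
green 208 [328. 147.] (array([ 632.9, -218.9]), array([43.4, 49.3]), 45.7, 25.1) (np.float64(36.0), array([ 628.9, -216.4]))
turq 245 [398. 160.] (array([ 603.7, -398.4]), array([43.6, 53.8]), 1.2, 28.0) (np.float64(36.0), array([ 602.9, -395.8]))
mug 1302 [ 83. 196.] (array([495.2, 379.2]), array([ 91.1, 113.4]), 27.0, 59.6) (np.float64(51.0), array([495.5, 397. ]))
```

```bash
python3 -m crank '[[45.8,-22.6,-3,0.266,8.5],[45.8,-22.6,-3,0.266,8.5],[45.8,-22.6,-3,0.266,8.5],[45.8,-22.6,-3,0.266,8.5],[45.8,-22.6,-3,0.266,8.5],[45.8,-22.6,-3,0.266,8.5],[45.8,-22.6,-3,0.266,8.5],[45.8,-22.6,-3,0.266,8.5],[45.8,-22.6,-3,0.266,8.5],[45.8,-22.6,-3,0.266,8.5],[45.8,-22.6,-3,0.266,8.5],[45.8,-22.6,-3,0.266,8.5],[45.8,-22.6,-3,0.266,8.5],[45.8,-22.6,-3,0.266,8.5],[45.8,-22.6,-3,0.266,8.5],[45.8,-22.6,-3,0.266,8.5]]' 40
cat > look.py <<'E'
import sys,pickle
from h import *
s=sense();p,d=snapshot("wrist");n=sys.argv[1]
cv2.imwrite(f"pics/{n}.png",p[...,::-1]);pickle.dump((s,p,d),open(n+".pkl","wb"))
print(s["tool_pos"],s["tcp_rot"])
E
python3 look.py w1
```

```text
time: 1.75
tool_pos: [539.5, -241.6, 283.4]
tcp_rot: [180.0, -0.0, -0.1]
ft_force: [0.9, 0.1, -0.2]
finger_gap: 85.1
grip_force: 0.0
[ 539.46833896 -241.58544021  283.37443868] [ 1.79992246e+02 -5.30335016e-04 -1.14075696e-01]
```

View pics/w1.png

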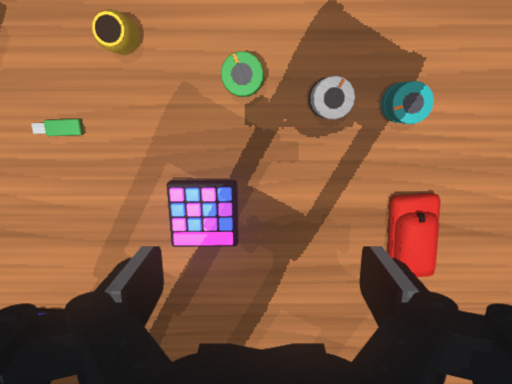

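The wrist view shows the keypad at (203,213), the silver dial at (333,97) with the green one at (242,74) and turquoise at (408,102), the mouse at (414,234), and the tweeter at (110,28).

```bash
cat > meas.py <<'E'
import sys,pickle
from h import *
def load(n):
    s,p,d=pickle.load(open(n+".pkl","rb"));return s,p,d,cam("wrist",s),[x.astype(int) for x in cv2.split(cv2.cvtColor(p,cv2.COLOR_RGB2HSV))]
def circ(C,m,z):
    P=cast(C,hull(m),z)[:,:2].astype(np.float32);c,r=cv2.minEnclosingCircle(P);return np.round(c,1),round(r,1)
def depthpts(s,d,C,box,zlo,zhi):
    x0,y0,x1,y1=box;ys,xs=np.mgrid[y0:y1,x0:x1];ys,xs=ys.ravel(),xs.ravel()
    K,D,Rc,o=C;n=cv2.undistortPoints(np.c_[xs,ys].astype(float).reshape(-1,1,2),K,D)[:,0]
    P=o+(np.c_[n,np.ones(len(n))]*d[ys,xs][:,None])@Rc.T
    return P[(P[:,2]>zlo)&(P[:,2]<zhi)&(d[ys,xs]>0)]
E
python3 - <<'E'
from meas import *
s,p,d,C,(h,sa,v)=load("w1")
b=blob(((h>105)&(h<172)&(v>60))|(v<40),(203,213));print("keypad",b.sum(),rect(C,b,24))
P=depthpts(s,d,C,(150,160,250,260),19,32);print("kp depth",cv2.minAreaRect(P[:,:2].astype(np.float32)),np.median(P[:,2]),len(P))
b=blob((sa<50)&(v>110),(333,97));print("dial",b.sum(),circ(C,b,36),rect(C,b,36))
P=depthpts(s,d,C,(300,65,365,130),32,42);print("dial depth",cv2.minAreaRect(P[:,:2].astype(np.float32)),np.median(P[:,2]),len(P))
b=blob(((h>105)&(h<172)&(v>140)&(sa>90)),(203,213))
b=((h>105)&(h<172)&(v>100)&(sa>90)).astype(np.uint8);b[:170]=0;b[255:]=0;b[:,:150]=0;b[:,250:]=0
print("keys",rect(C,b,24))
E
```

```text
keypad 3469 (array([ 474.8, -168.7]), array([76.5, 80.3]), 89.9, 52.2)
kp depth ((473.914794921875, -170.36163330078125), (74.99171447753906, 75.57305145263672), 0.3287304639816284) 23.695728595494188 2884
dial 1061 (array([ 611.1, -317.8]), 22.5) (array([ 611.2, -318. ]), array([43.9, 42.8]), 89.9, 22.5)
dial depth ((611.1942138671875, -318.3858947753906), (43.07845687866211, 43.72032165527344), 0.560630202293396) 36.27698108580438 1429
keys (array([ 473.1, -169. ]), array([74.9, 74.1]), 89.9, 51.3)
```

```bash
python3 -m crank '[[7.2,7.6,13,-0.15,8.5],[7.2,7.6,13,-1.57,8.5],[7.2,7.6,13,-1.57,8.5],[7.2,7.6,13,-1.57,8.5],[7.2,7.6,13,-1.57,8.5],[7.2,7.6,13,-1.57,8.5],[7.2,7.6,13,-1.57,8.5],[7.2,7.6,13,-1.57,8.5],[7.2,7.6,13,-1.57,8.5],[7.2,7.6,13,-1.57,8.5],[7.2,7.6,13,-1.57,8.5],[7.2,7.6,13,-1.57,8.5],[7.2,7.6,13,-1.57,8.5],[7.2,7.6,13,-1.57,8.5]]' 40; python3 look.py w2;  python3 - <<'E'
from meas import *
s,p,d,C,(h,sa,v)=load("w2")
q=proj(C,[[611,-318,36]])[0];print(q)
b=blob((sa<50)&(v>110),q);print("dial",b.sum(),circ(C,b,36),rect(C,b,36))
x,y=map(int,q);P=depthpts(s,d,C,(x-80,y-80,x+80,y+80),33,39);print("dial depth",cv2.minAreaRect(P[:,:2].astype(np.float32)),len(P))
E
```

```text
time: 3.2
tool_pos: [612.1, -316.7, 153.3]
tcp_rot: [180.0, -0.0, 89.8]
ft_force: [0.3, -0.1, -0.5]
finger_gap: 84.6
grip_force: 0.0
[ 612.08500656 -316.72155173  153.31437258] [ 1.79997362e+02 -7.33749903e-04  8.98248544e+01]
[259.17382571 198.16953875]
dial 2208 (array([ 610.9, -315.9]), 23.6) (array([ 611.2, -316.1]), array([46.4, 44. ]), 89.8, 23.6)
dial depth ((611.295166015625, -340.36578369140625), (44.41286087036133, 89.26831817626953), 0.27062299847602844) 2807
```

```bash
python3 -m crank '[[0,-0.1,4,0,8.5],[0,-0.1,8,0,8.5],[0,-0.1,11,0,8.5],[0,-0.1,12.6,0,8.5],[0,-0.1,12.6,0,8.5],[0,-0.1,12.6,0,3],[0,-0.1,12.6,0,3],[0,-0.1,12.6,0,3],[0,-0.1,12.6,0,3],[0,-0.1,12.6,0,3],[0,-0.1,12.6,0,3],[0,-0.1,12.6,0,3],[0,-0.1,12.6,0,3],[0,-0.1,12.6,0,3]]' 40; python3 -m crank '[[0,0,-3,0,3],[0,0,-6,0,3],[0,0,-6,0,3]]'
```

```text
time: 4.65
tool_pos: [612.8, -317.6, 30.2]
tcp_rot: [179.8, 0.1, 89.9]
ft_force: [-1.4, 0.5, 6.8]
finger_gap: 44.0
grip_force: 41.4
time: 4.95
tool_pos: [614.5, -318.6, 94.2]
tcp_rot: [179.5, 0.3, 89.9]
ft_force: [1.3, -1.4, 0.6]
finger_gap: 44.2
grip_force: 41.2
```

```bash
python3 -m crank '[[2.7,-4,-1,0,3],[5.4,-8,-1,0,3],[5.4,-11,-1,0,3],[5.4,-13.8,-1,0,3],[5.4,-13.8,-1,0,3],[5.4,-13.8,-1,0,3],[5.4,-13.8,-1,0,3]]'; python3 look.py w3
```

```text
time: 5.65
tool_pos: [474.1, -262.8, 97.7]
tcp_rot: [179.9, 0.0, 89.9]
ft_force: [-0.1, 0.7, -1.1]
finger_gap: 43.9
grip_force: 41.5
[ 474.11645357 -262.75282683   97.69737036] [1.79930178e+02 3.27414618e-02 8.99382099e+01]
```

View pics/w3.png

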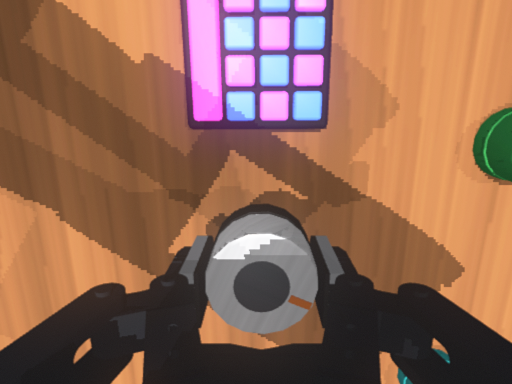

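The dial is held at (262,285), upright. The keypad's right edge is at row ~125, columns 188–328, so it looks well lined up.

```bash
python3 - <<'E'
from meas import *
s,p,d,C,(h,sa,v)=load("w3")
print("right edge top corners",cast(C,[(190,123),(326,122),(190,129),(328,128)],24)[:,:2].round(1))
P=depthpts(s,d,C,(150,0,360,160),21,27);print("kp: x",np.percentile(P[:,0],[1,99]),"ymin",np.percentile(P[:,1],.5))
b=blob((sa<45)&(v>100),(262,285));
ys,xs=np.nonzero(b);print("held depth z",np.percentile(depthpts(s,d,C,(235,265,290,310),60,140)[:,2],[5,50,95]))
print(circ(C,b,103))
P=depthpts(s,d,C,(200,215,325,335),98,112);print(cv2.minEnclosingCircle(P[:,:2].astype(np.float32)),len(P))
E
```

```text
right edge top corners [[ 434.  -206.4]
 [ 511.7 -205.9]
 [ 433.8 -209.7]
 [ 513.  -209.2]]
kp: x [436.68263875 507.7728183 ] ymin -204.21206220162952
held depth z [103.21819625 104.19316366 105.15054228]
(array([ 474. , -259.4]), 25.8)
((474.7333679199219, -259.9770202636719), 25.948904037475586) 10143
```

```bash
python3 -m crank '[[-0.2,0,3,0,3],[-0.2,0,5.5,0,3],[-0.2,0,6.4,0,3],[-0.2,0,6.7,0,3],[-0.2,0,6.7,0,3],[-0.2,0,6.7,0,3],[-0.2,0,6.7,0,3]]'; python3 -m crank '[[0,0,0,0,5.5],[0,0,0,0,6.5],[0,0,0,0,6.5],[0,0,0,0,6.5],[0,0,-4,0,6.5],[0,0,-8,0,6.5],[0,0,-12,0,8.5],[0,0,-16,0,8.5],[0,0,-20,0,8.5],[0,0,-20,0,8.5],[0,0,-20,0,8.5]]'; python3 look.py w4
```

```text
time: 6.4
tool_pos: [473.9, -264.7, 30.9]
tcp_rot: [179.9, 0.0, 90.0]
ft_force: [0.6, 0.2, -1.7]
finger_gap: 43.8
grip_force: 42.1
time: 7.5
tool_pos: [473.9, -264.9, 231.9]
tcp_rot: [179.8, 0.1, 89.9]
ft_force: [-0.6, -0.9, -0.3]
finger_gap: 84.8
grip_force: 0.0
[ 473.93835672 -264.92715696  231.870111  ] [1.79844339e+02 1.07391092e-01 8.99416818e+01]
```

View pics/w4.png

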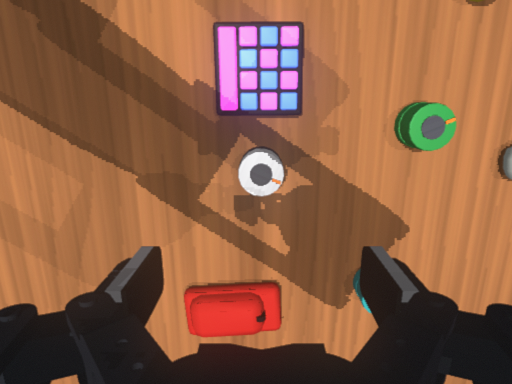

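The dial stands at (261,173) below the keypad (right edge at row 115); the red mouse at (233,309) is untouched.

```bash
python3 - <<'E'
from meas import *
s,p,d,C,(h,sa,v)=load("w4")
b=blob((sa<50)&(v>110),(261,173));print("dial",circ(C,b,36),rect(C,b,36))
b=blob(((h>105)&(h<172)&(v>60))|(v<40),(259,68));print("keypad",b.sum(),rect(C,b,24),rect(C,b,10),cv2.minAreaRect(hull(b).astype(np.float32)))
ys,xs=np.nonzero(b);print(xs.min(),xs.max(),ys.min(),ys.max())
P=depthpts(s,d,C,(200,10,320,120),20,30);print("kp depth",cv2.minAreaRect(P[:,:2].astype(np.float32)))
P=depthpts(s,d,C,(235,145,290,200),34,40);print("dial",cv2.minEnclosingCircle(P[:,:2].astype(np.float32)))
p,d=snapshot("top");C=cam("top");cv2.imwrite("pics/top1.png",p[...,::-1]);h,sa,v=[x.astype(int) for x in cv2.split(cv2.cvtColor(p,cv2.COLOR_RGB2HSV))]
q=proj(C,[[474,-264,36],[474,-169,24]]);print(q)
b=blob((sa<50)&(v>110),q[0]);print("top dial",b.sum(),circ(C,b,36))
E
```

```text
dial (array([ 473.8, -264. ]), 23.5) (array([ 474.2, -264.3]), array([44.4, 44.4]), 44.8, 23.5)
keypad 6874 (array([ 472.4, -169.5]), array([81. , 81.1]), 90.0, 55.3) (array([ 472.4, -168.4]), array([84.5, 84.5]), 90.0, 57.6) ((258.0, 68.5), (93.0, 88.0), 90.0)
214 302 22 115
kp depth ((472.46331787109375, -168.14102172851562), (73.31315612792969, 72.79753112792969), 0.0264339130371809)
dial ((474.7486267089844, -265.05908203125), 22.26739501953125)
[[345.37412885 209.29437214]
 [307.2485458  208.4998636 ]]
top dial 191 (array([ 474. , -265.5]), 23.2)
```

```bash
python3 -m crank '[[57,-9.7,0,0.99,8.5],[57,-9.7,0,0.99,8.5],[57,-9.7,0,0.99,8.5],[57,-9.7,0,0.99,8.5],[57,-9.7,0,0.99,8.5],[57,-9.7,0,0.99,8.5],[57,-9.7,0,0.99,8.5],[57,-9.7,0,0.99,8.5],[57,-9.7,0,0.99,8.5],[57,-9.7,0,0.99,8.5],[57,-9.7,0,0.99,8.5],[57,-9.7,0,0.99,8.5],[57,-9.7,0,0.99,8.5],[57,-9.7,0,0.99,8.5],[57,-9.7,0,0.99,8.5],[57,-9.7,0,0.99,8.5],[57,-9.7,0,0.99,8.5],[57,-9.7,0,0.99,8.5]]'; python3 look.py w5
```

```text
time: 9.4
tool_pos: [377.3, 304.7, 230.4]
tcp_rot: [180.0, -0.0, 33.1]
ft_force: [0.9, 0.1, -0.5]
finger_gap: 85.1
grip_force: 0.0
[377.27440135 304.69495775 230.38340082] [ 1.79995025e+02 -1.29869984e-02  3.31145985e+01]
```

View pics/w5.png

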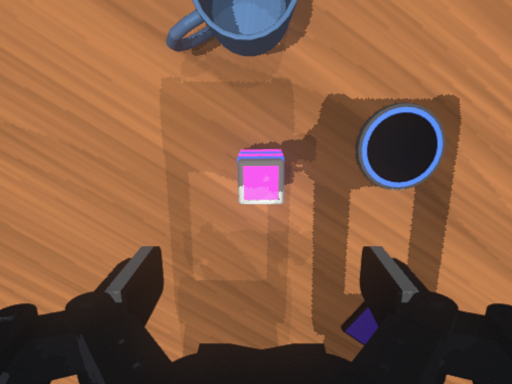

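The tower top is at (261,181), square to the picture, so its yaw is ≈33°. The charger is at (400,146), the mug at (240,20), and the phone corner is by the right finger.

```bash
python3 - <<'E'
from meas import *
s,p,d,C,(h,sa,v)=load("w5")
P=depthpts(s,d,C,(215,130,310,225),67,76);r=cv2.minAreaRect(P[:,:2].astype(np.float32));print("tower depth",r,np.median(P[:,2]))
b=blob((h>140)&(h<160)&(v>150)&(sa>120),(261,183));print("pink",rect(C,b,70),hull(b).min(0),hull(b).max(0))
b=blob((h>95)&(h<120)&(sa>90)&(v>150),(400,146));print("charger",circ(C,b,10),rect(C,b,10))
print(tool(s,[r[0][0],r[0][1],48]))
E
```

```text
tower depth ((377.6181640625, 305.7265930175781), (39.56568908691406, 39.59808349609375), 33.36067199707031) 70.3257653279789
pink (array([377. , 305.4]), array([29.5, 30.3]), 33.1, 20.5) [243. 166.] [278. 199.]
charger (array([474.3, 196.5]), 41.5) (array([474.3, 196.4]), array([82.1, 82.3]), 80.2, 41.5)
[ 0.08101867 -0.06921115 18.23835297]
```

```bash
python3 -m crank '[[0.1,-0.1,4,0,8.5],[0.1,-0.1,8,0,8.5],[0.1,-0.1,12,0,8.5],[0.1,-0.1,16,0,8.5],[0.1,-0.1,18.2,0,8.5],[0.1,-0.1,18.2,0,8.5],[0.1,-0.1,18.2,0,3],[0.1,-0.1,18.2,0,3],[0.1,-0.1,18.2,0,3],[0.1,-0.1,18.2,0,3],[0.1,-0.1,18.2,0,3],[0.1,-0.1,18.2,0,3],[0.1,-0.1,18.2,0,3],[0.1,-0.1,18.2,0,3],[0.1,-0.1,18.2,0,3],[0.1,-0.1,15,0,3],[0.1,-0.1,11,0,3],[0.1,-0.1,8,0,3],[0.1,-0.1,8,0,3]]'
```

```text
time: 11.35
tool_pos: [379.9, 309.0, 156.2]
tcp_rot: [-180.0, -0.6, 33.2]
ft_force: [0.7, 1.0, -0.7]
finger_gap: 39.7
grip_force: 41.2
```

```bash
python3 -m crank '[[-10.4,50,0,0.578,3],[-10.4,50,0,0.578,3],[-10.4,50,0,0.578,3],[-10.4,50,0,0.578,3],[-10.4,50,0,0.578,3],[-10.4,50,0,0.578,3],[-10.4,50,0,0.578,3],[-10.4,50,0,0.578,3],[-10.4,50,0,0.578,3],[-10.4,50,0,0.578,3],[-10.4,50,0,0.578,3],[-10.4,50,0,0.578,3],[-10.4,50,0,0.578,3],[-10.4,50,0,0.578,3],[-10.4,50,0,0.578,3]]'; python3 look.py w6
```

```text
time: 12.85
tool_pos: [563.8, -166.7, 150.3]
tcp_rot: [-180.0, 0.0, 0.2]
ft_force: [-0.3, -0.2, -2.2]
finger_gap: 39.2
grip_force: 41.6
[ 563.76371309 -166.71813882  150.26671049] [-1.79985770e+02  1.08824908e-02  2.05803542e-01]
```

View pics/w6.png

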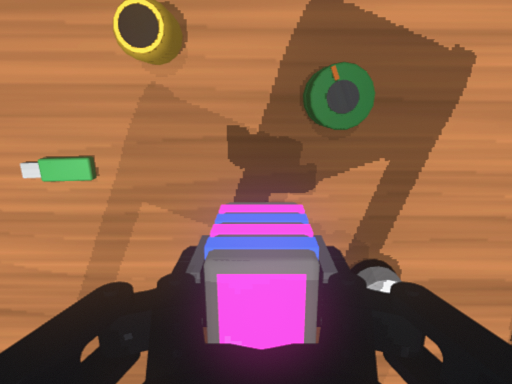

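The tower is held square at (262,310), and the spot ahead is clear of the green dial (340,95).

```bash
python3 -m crank '[[0.1,0.2,4,0.003,3],[0.1,0.2,8,0.003,3],[0.1,0.2,9.5,0.003,3],[0.1,0.2,10.1,0.003,3],[0.1,0.2,10.2,0.003,3],[0.1,0.2,10.2,0.003,3],[0.1,0.2,10.2,0.003,3]]'; python3 -m crank '[[0,0,0,0,5],[0,0,0,0,5.8],[0,0,0,0,5.8],[0,0,0,0,5.8],[0,0,-4,0,5.8],[0,0,-8,0,5.8],[0,0,-12,0,8.5],[0,0,-17,0,8.5],[0,0,-22,0,8.5],[0,0,-23,0,8.5],[0,0,-23,0,8.5]]'; python3 look.py w7
```

```text
time: 13.6
tool_pos: [565.7, -169.9, 49.8]
tcp_rot: [180.0, -0.1, -0.0]
ft_force: [-3.6, 3.5, 7.1]
finger_gap: 39.9
grip_force: 42.4
time: 14.7
tool_pos: [566.5, -170.8, 281.8]
tcp_rot: [179.9, -0.3, -0.1]
ft_force: [0.8, -0.5, 0.1]
finger_gap: 85.0
grip_force: 0.0
[ 566.46001237 -170.82462989  281.78121653] [ 1.79868149e+02 -3.30067209e-01 -7.12586570e-02]
```

View pics/w7.png

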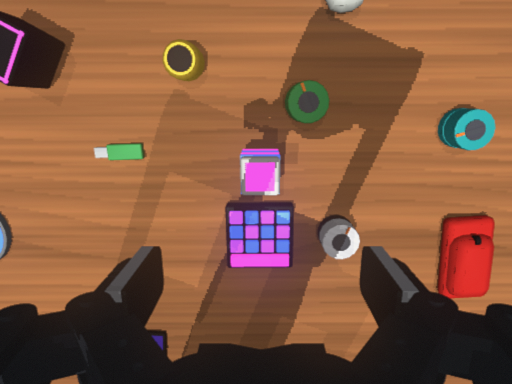

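The tower stands at (260,178) behind the keypad (260,235), with the dial at (340,239). The tweeter is at (181,59) and the speaker at the top left.

```bash
python3 - <<'E'
from meas import *
s,p,d,C,(h,sa,v)=load("w7")
P=depthpts(s,d,C,(230,140,295,205),67,77);r=cv2.minAreaRect(P[:,:2].astype(np.float32));print("tower depth",r,np.median(P[:,2]))
b=blob((h>140)&(h<160)&(v>150)&(sa>120),(260,178));print("pink",rect(C,b,70))
P=depthpts(s,d,C,(215,195,305,275),20,30);print("kp depth",cv2.minAreaRect(P[:,:2].astype(np.float32)))
b=((h>105)&(h<172)&(v>100)&(sa>90)).astype(np.uint8);b[:205]=0;b[275:]=0;b[:,:220]=0;b[:,300:]=0
print("keys",rect(C,b,24))
P=depthpts(s,d,C,(315,210,365,262),34,40);print("dial",cv2.minEnclosingCircle(P[:,:2].astype(np.float32)))
P=depthpts(s,d,C,(155,35,210,85),33,40);print("tweeter",cv2.minEnclosingCircle(P[:,:2].astype(np.float32)),np.median(P[:,2]))
b=blob((h>22)&(h<35)&(sa>150)&(v>100),(181,59));print("tw",circ(C,b,30))
P=depthpts(s,d,C,(0,0,90,100),62,72);print("spk",cv2.minAreaRect(P[:,:2].astype(np.float32)),np.median(P[:,2]))
E
```

```text
tower depth ((562.0335693359375, -169.67808532714844), (39.55237579345703, 38.905242919921875), 89.65316009521484) 70.30331742134194
pink (array([ 561.9, -169. ]), array([29.6, 29.2]), 89.9, 20.4)
kp depth ((472.79730224609375, -168.8229217529297), (73.32435607910156, 72.9014663696289), 0.503341555595398)
keys (array([ 473.1, -168.3]), array([74.7, 75.1]), 89.9, 51.1)
dial ((475.141845703125, -265.8642578125), 22.638837814331055)
tweeter ((678.4502563476562, -87.53631591796875), 17.812891006469727) 36.44515763911764
tw (array([678.7, -85.5]), 17.1)
spk ((679.388916015625, 62.01667022705078), (25.796791076660156, 60.5710563659668), 80.0451431274414) 65.86660790236994
```

```bash
python3 -m crank '[[0,0,0,0,8.5],[0,0,0,0,8.5],[0,0,0,0,8.5]]'; python3 look.py w8; python3 - <<'E'
from meas import *
s,p,d,C,(h,sa,v)=load("w8")
def go(C,s,p,d,h,sa,v):
    qt,qk,qd=[tuple(np.int32(x)) for x in proj(C,[[562,-169,70],[473,-169,24],[474,-265,36]])]
    bx=lambda q,r:(q[0]-r,q[1]-r,q[0]+r,q[1]+r)
    P=depthpts(s,d,C,bx(qt,40),67,77);print("tower depth",cv2.minAreaRect(P[:,:2].astype(np.float32)))
    b=blob((h>140)&(h<160)&(v>150)&(sa>120),qt);print("pink",b.sum(),rect(C,b,70))
    P=depthpts(s,d,C,bx(qk,45),20,28);print("kp depth",cv2.minAreaRect(P[:,:2].astype(np.float32)))
    P=depthpts(s,d,C,bx(qd,28),34,40);print("dial",cv2.minEnclosingCircle(P[:,:2].astype(np.float32)))
go(C,s,p,d,h,sa,v)
for n in("top","scene"):
    p,d=snapshot(n);C=cam(n);h,sa,v=[x.astype(int) for x in cv2.split(cv2.cvtColor(p,cv2.COLOR_RGB2HSV))];print(n);cv2.imwrite(f"pics/{n}2.png",p[...,::-1]);go(C,None,p,d,h,sa,v)
E
```

```text
time: 15.05
tool_pos: [564.3, -170.0, 276.2]
tcp_rot: [-179.9, 0.2, -0.1]
ft_force: [0.9, 0.2, 0.7]
finger_gap: 84.8
grip_force: 0.0
[ 564.26442225 -169.9518227   276.17757159] [-1.79932530e+02  1.77547464e-01 -6.98732619e-02]
tower depth ((561.5595703125, -169.55361938476562), (39.591697692871094, 39.724979400634766), 0.1270407736301422)
pink 854 (array([ 561.6, -169.4]), array([29.1, 29.7]), 90.0, 20.8)
kp depth ((472.9957580566406, -168.97555541992188), (72.91656494140625, 72.82866668701172), 0.20604518055915833)
dial ((474.919189453125, -265.5884704589844), 22.36266326904297)
top
tower depth ((0.0, 0.0), (0.0, 0.0), 0.0)
pink 36 (array([ 481.9, -190. ]), array([12.2, 12.3]), 1.2, 8.7)
kp depth ((464.44183349609375, -214.2310028076172), (70.78996276855469, 81.81192779541016), 74.97325134277344)
dial ((475.1967468261719, -267.2276916503906), 22.357084274291992)
scene
tower depth ((564.3667602539062, -166.0948944091797), (40.95212173461914, 40.8561897277832), 1.1467775106430054)
pink 85 (array([ 562.8, -167.1]), array([25.6, 29.4]), 83.3, 17.5)
kp depth ((530.0511474609375, -173.1168212890625), (185.64248657226562, 156.7569580078125), 25.726545333862305)
dial ((477.70208740234375, -263.2604064941406), 22.84358787536621)
```

The tower reads 88.6 mm from the keypad's centre instead of 92, so I'll nudge it back by about 3.5 mm.

```bash
python3 -m crank '[[0,0,5,0,8.5],[0,0,10,0,8.5],[0,0,15,0,6.5],[0,0,19,0,6.5],[0,0,22,0,6.5],[0,0,23,0,6.5],[0,0,23,0,6.5],[0,0,23,0,6.5],[0,0,23,0,3],[0,0,23,0,3],[0,0,23,0,3],[0,0,23,0,3],[0,0,23,0,3],[0,0,23,0,3],[0,0,23,0,3],[0,0,22.6,0,3],[0.2,0,22.6,0,3],[0.35,0,22.6,0,3],[0.35,0,22.6,0,3],[0.35,0,22.6,0,3]]'
python3 -m crank '[[0,0,0.3,0,3],[0,0,0.4,0,3],[0,0,0.4,0,3],[0,0,0.4,0,3],[0,0,0.4,0,5.8],[0,0,0.4,0,5.8],[0,0,0.4,0,5.8],[0,0,0.4,0,5.8],[0,0,-3,0,5.8],[0,0,-7,0,5.8],[0,0,-11,0,8.5],[0,0,-15,0,8.5],[0,0,-19,0,8.5],[0,0,-22,0,8.5],[0,0,-22,0,8.5],[0,0,-22,0,8.5],[0,0,-22,0,8.5],[0,0,-22,0,8.5]]';python3 look.py w9; python3 - <<'E'
from meas import *
s,p,d,C,(h,sa,v)=load("w9")
qt,qk,qd=[tuple(np.int32(x)) for x in proj(C,[[565,-169,70],[473,-169,24],[474,-265,36]])]
bx=lambda q,r:(q[0]-r,q[1]-r,q[0]+r,q[1]+r)
P=depthpts(s,d,C,bx(qt,40),67,77);print("tower depth",cv2.minAreaRect(P[:,:2].astype(np.float32)))
P=depthpts(s,d,C,bx(qk,45),20,28);print("kp depth",cv2.minAreaRect(P[:,:2].astype(np.float32)))
P=depthpts(s,d,C,bx(qd,28),34,40);print("dial",cv2.minEnclosingCircle(P[:,:2].astype(np.float32)))
E
```

```text
time: 17.2
tool_pos: [568.3, -170.1, 52.0]
tcp_rot: [-180.0, 0.0, -0.1]
ft_force: [0.1, 0.3, -1.9]
finger_gap: 39.8
grip_force: 40.5
time: 19.0
tool_pos: [567.7, -169.9, 270.1]
tcp_rot: [-179.9, 0.2, -0.1]
ft_force: [-0.2, -0.3, -0.4]
finger_gap: 85.2
grip_force: 0.0
[ 567.68264489 -169.9127043   270.13224367] [-1.79928074e+02  1.80520537e-01 -7.05099069e-02]
tower depth ((564.3134155273438, -170.1195831298828), (39.98214340209961, 38.7901496887207), 89.49522399902344)
kp depth ((472.7874450683594, -168.8416748046875), (73.15625762939453, 73.04590606689453), 0.23320747911930084)
dial ((475.0223693847656, -265.9012756347656), 22.49011993408203)
```

```bash
python3 -m crank '[[11,-24.5,0,0,8.5],[11,-24.5,0,0,8.5],[11,-24.5,0,0,8.5],[11,-24.5,0,0,8.5],[11,-24.5,0,0,8.5],[11,-24.5,0,0,8.5],[11,-24.5,0,0,8.5],[11,-24.5,0,0,8.5],[11,-24.5,0,0,8.5],[11,-24.5,0,0,8.5],[11,-24.5,0,0,8.5]]';python3 look.py w10; python3 - <<'E'
from meas import *
s,p,d,C,(h,sa,v)=load("w10")
q=tuple(np.int32(proj(C,[[681,75,66]])[0]));print(q)
P=depthpts(s,d,C,(q[0]-75,max(q[1]-75,0),q[0]+75,q[1]+75),62,72);print("spk",cv2.minAreaRect(P[:,:2].astype(np.float32)),np.median(P[:,2]),len(P))
b=blob((h>130)&(h<170)&(v>120)&(sa>80),q);print("pink",rect(C,b,66))
q=tuple(np.int32(proj(C,[[678,-86,36]])[0]))
P=depthpts(s,d,C,(q[0]-35,max(q[1]-35,0),q[0]+35,q[1]+35),33,40);print("tweeter",cv2.minEnclosingCircle(P[:,:2].astype(np.float32)),np.median(P[:,2]))
E
```

```text
time: 20.15
tool_pos: [678.7, 73.4, 272.5]
tcp_rot: [180.0, -0.0, -0.2]
ft_force: [0.2, -0.6, -0.5]
finger_gap: 85.0
grip_force: 0.0
[678.67822404  73.3782925  272.54771318] [ 1.79992770e+02 -1.60573521e-02 -1.61916042e-01]
(np.int32(260), np.int32(169))
spk ((687.3660888671875, 82.96096801757812), (55.956336975097656, 56.167598724365234), 61.12173080444336) 66.10454340653271 3070
pink (array([686.9,  83.3]), array([52.9, 52.8]), 61.3, 36.3)
tweeter ((679.0961303710938, -85.88497161865234), 17.92400550842285) 36.5524370214668
```

View pics/w10.png

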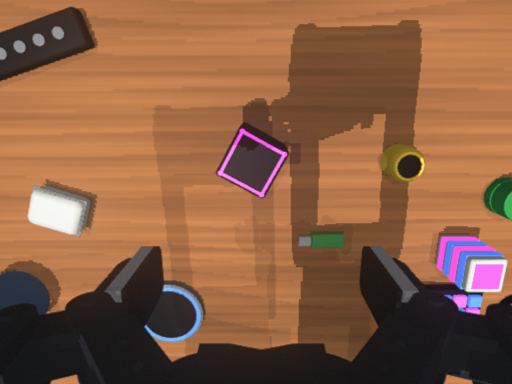

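The speaker is at (253,160), turned ≈61°, and the tweeter at (404,163). The earcase is at (60,210), the charger at (168,311), and the USB stick at (322,240).

```bash
python3 -m crank '[[0.85,-0.95,5,0.5,8.5],[0.85,-0.95,9,0.5,8.5],[0.85,-0.95,12,0.5,8.5],[0.85,-0.95,13,0.5,8.5],[0.85,-0.95,15,0.5,8.5],[0.85,-0.95,18,0.5,8.5],[0.85,-0.95,21,0.5,8.5],[0.85,-0.95,22.4,0.5,8.5],[0.85,-0.95,22.4,0.5,8.5],[0.85,-0.95,22.4,0.5,8.5],[0.85,-0.95,22.4,0.5,4.5],[0.85,-0.95,22.4,0.5,4.5],[0.85,-0.95,22.4,0.5,4.5],[0.85,-0.95,22.4,0.5,4.5],[0.85,-0.95,22.4,0.5,4.5],[0.85,-0.95,22.4,0.5,4.5],[0.85,-0.95,22.4,0.5,4.5],[0.85,-0.95,22.4,0.5,4.5]]' 60
python3 -m crank '[[0,0,-3,0,4.5],[0,0,-6,0,4.5],[0,0,-8,0,4.5],[0,0,-8,0,4.5],[0,0,-8,0,4.5],[0,0,-8,0,4.5]]'
```

```text
time: 22.0
tool_pos: [688.9, 84.0, 50.8]
tcp_rot: [-179.9, -0.2, -28.7]
ft_force: [-0.8, -1.2, 6.0]
finger_gap: 55.0
grip_force: 65.4
time: 22.6
tool_pos: [685.9, 84.1, 125.8]
tcp_rot: [179.9, 0.2, -28.7]
ft_force: [-0.2, -0.4, -3.7]
finger_gap: 55.1
grip_force: 65.2
```

```bash
python3 -m crank '[[-15.4,16.4,0,0,4.5],[-15.4,16.4,0,0,4.5],[-15.4,16.4,0,0,4.5],[-15.4,16.4,0,0,4.5],[-15.4,16.4,0,0,4.5],[-15.4,16.4,0,0,4.5],[-15.4,16.4,0,0,4.5],[-15.4,16.4,0,0,4.5],[-15.4,16.4,0,0,4.5],[-15.4,16.4,0,0,4.5]]'
python3 -m crank '[[0,0,0,0,4.5],[0,0,0,0,4.5]]'
```

```text
time: 23.6
tool_pos: [474.0, 14.5, 128.2]
tcp_rot: [180.0, 0.0, -28.7]
ft_force: [-0.1, -0.4, -3.2]
finger_gap: 55.4
grip_force: 65.6
time: 23.8
tool_pos: [473.6, 14.4, 128.2]
tcp_rot: [180.0, 0.0, -28.7]
ft_force: [1.6, 0.3, -4.1]
finger_gap: 55.5
grip_force: 65.6
```

```bash
python3 -m crank '[[0,0,3,0,4.5],[0,0,6,0,4.5],[0,0,7.3,0,4.5],[0,0,7.8,0,4.5],[0,0,7.8,0,4.5],[0,0,7.8,0,4.5],[0,0,7.8,0,4.5]]'; python3 -m crank '[[0,0,0,0,6.5],[0,0,0,0,7.3],[0,0,0,0,7.3],[0,0,0,0,7.3],[0,0,-4,0,7.3],[0,0,-8,0,7.3],[0,0,-12,0,8.5],[0,0,-17,0.25,8.5],[0,0,-22,0.25,8.5],[0,0,-25,0,8.5],[0,0,-25,0,8.5],[0,0,-25,0,8.5],[0,0,-25,0,8.5],[0,0,-25,0,8.5]]'; python3 look.py w11;python3 - <<'E'
from meas import *
s,p,d,C,(h,sa,v)=load("w11")
q,qc,qk=[tuple(np.int32(x)) for x in proj(C,[[473.7,13.7,66],[474,196,10],[473,-169,24]])];print(q,qc,qk)
P=depthpts(s,d,C,(q[0]-75,max(q[1]-75,0),q[0]+75,q[1]+75),62,72);print("spk",cv2.minAreaRect(P[:,:2].astype(np.float32)),np.median(P[:,2]),len(P))
b=blob((h>95)&(h<120)&(sa>90)&(v>150),qc);print("charger",b.sum(),circ(C,b,10))
P=depthpts(s,d,C,(max(qk[0]-50,0),max(qk[1]-50,0),min(512,qk[0]+50),qk[1]+50),20,28);print("kp depth",cv2.minAreaRect(P[:,:2].astype(np.float32)))
E
```

```text
time: 24.5
tool_pos: [474.0, 14.3, 50.9]
tcp_rot: [-180.0, -0.1, -28.7]
ft_force: [-0.6, -0.1, -2.3]
finger_gap: 55.9
grip_force: 65.6
time: 25.9
tool_pos: [472.8, 14.4, 298.9]
tcp_rot: [179.9, 0.1, -28.9]
ft_force: [-1.0, -1.2, -0.4]
finger_gap: 85.4
grip_force: 0.0
[472.8465981   14.35516329 298.94132075] [ 1.79944644e+02  1.23141048e-01 -2.88531730e+01]
(np.int32(261), np.int32(164)) (np.int32(139), np.int32(222)) (np.int32(404), np.int32(81))
spk ((473.4662780761719, 14.881755828857422), (56.03337860107422, 55.99407196044922), 61.333160400390625) 66.07142467504971 2606
charger 614 (array([474.1, 196.9]), 40.9)
kp depth ((489.6236267089844, -168.8082275390625), (107.73246765136719, 74.28450012207031), 0.5177363157272339)
```

View pics/w11.png

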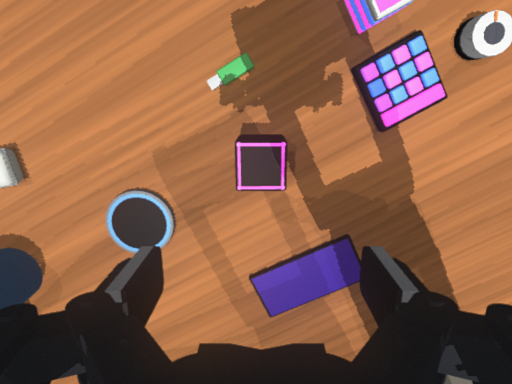

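The speaker stands at (261,166), midway between the charger (140,221) and the keypad (400,82). Next is the tweeter.

```bash
python3 -m crank '[[22.9,-1.2,12,-0.504,8.5],[22.9,-1.2,12,-0.504,8.5],[22.9,-1.2,12,-0.504,8.5],[22.9,-1.2,12,-0.504,8.5],[22.9,-1.2,12,-0.504,8.5],[22.9,-1.2,12,-0.504,8.5],[22.9,-1.2,12,-0.504,8.5],[22.9,-1.2,12,-0.504,8.5],[22.9,-1.2,12,-0.504,8.5],[22.9,-1.2,12,-0.504,8.5],[22.9,-1.2,12,-0.504,8.5],[22.9,-1.2,12,-0.504,8.5],[22.9,-1.2,12,-0.504,8.5]]';python3 look.py w12;python3 - <<'E'
from meas import *
s,p,d,C,(h,sa,v)=load("w12")
q=tuple(np.int32(proj(C,[[679,-86,36]])[0]));print(q)
P=depthpts(s,d,C,(q[0]-60,max(q[1]-60,0),q[0]+60,q[1]+60),34,39);c=cv2.minEnclosingCircle(P[:,:2].astype(np.float32));print("tweeter",c,np.median(P[:,2]))
b=blob((h>22)&(h<35)&(sa>150)&(v>60),q);print("tw",circ(C,b,28));print(tool(s,[*c[0],25]))
E
```

```text
time: 27.25
tool_pos: [680.0, -85.1, 180.8]
tcp_rot: [180.0, -0.0, 0.2]
ft_force: [-0.0, 0.1, 0.1]
finger_gap: 84.9
grip_force: 0.0
[680.0103773  -85.07034134 180.80587552] [ 1.79992808e+02 -3.62578814e-02  1.66513510e-01]
(np.int32(262), np.int32(188))
tweeter ((678.6958618164062, -87.05459594726562), 17.252063751220703) 36.563411580492584
tw (array([678.8, -77.7]), 15.8)
[-0.14188733  0.19608678 15.58052562]
```

```bash
python3 -m crank '[[-0.1,0.2,4,0,8.5],[-0.1,0.2,8,0,8.5],[-0.1,0.2,12,0,8.5],[-0.1,0.2,14.5,0,8.5],[-0.1,0.2,15.5,0,8.5],[-0.1,0.2,15.5,0,8.5],[-0.1,0.2,15.5,0,3],[-0.1,0.2,15.5,0,3],[-0.1,0.2,15.5,0,3],[-0.1,0.2,15.5,0,3],[-0.1,0.2,15.5,0,3],[-0.1,0.2,15.5,0,3],[-0.1,0.2,15.5,0,3],[-0.1,0.2,15.5,0,3],[-0.1,0.2,15.5,0,3]]' 40; python3 -m crank '[[0,0,-4,0,3],[0,0,-8,0,3],[0,0,-12,0,3],[0,0,-14,0,3],[0,0,-14,0,3],[0,0,-14,0,3],[0,0,-14,0,3]]'
```

```text
time: 28.8
tool_pos: [680.6, -87.5, 27.7]
tcp_rot: [180.0, -0.2, 0.2]
ft_force: [-1.1, -0.2, 6.1]
finger_gap: 37.8
grip_force: 40.6
time: 29.5
tool_pos: [677.9, -87.0, 163.0]
tcp_rot: [-180.0, 0.2, 0.2]
ft_force: [-0.5, 0.4, -1.3]
finger_gap: 38.7
grip_force: 40.7
```

```bash
python3 -m crank '[[-20.5,-10.2,0,0,3],[-20.5,-10.2,0,0,3],[-20.5,-10.2,0,0,3],[-20.5,-10.2,0,0,3],[-20.5,-10.2,0,0,3],[-20.5,-10.2,0,0,3],[-20.5,-10.2,0,0,3],[-20.5,-10.2,0,0,3],[-20.5,-10.2,0,0,3],[-20.5,-10.2,0,0,3],[-20.5,-10.2,0,0,3]]';python3 look.py w13
```

```text
time: 30.6
tool_pos: [474.1, 13.9, 165.1]
tcp_rot: [180.0, 0.0, 0.1]
ft_force: [0.1, 0.5, -1.2]
finger_gap: 38.5
grip_force: 40.7
[474.10630588  13.93662573 165.13827679] [1.80000000e+02 2.15367842e-02 1.31435609e-01]
```

View pics/w13.png

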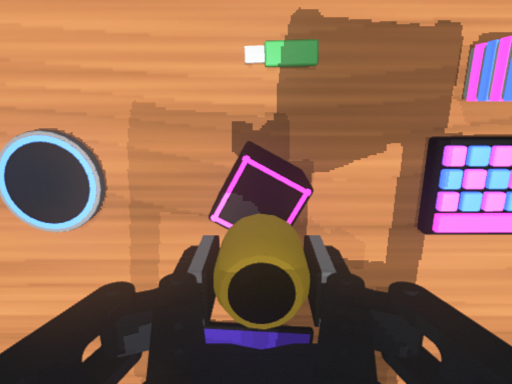

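The tweeter is held upright at (262,270) over the speaker.

```bash
python3 -m crank '[[0,-0.1,3,0,3],[0,-0.1,5.5,0,3],[0,-0.1,6.6,0,3],[0,-0.1,7,0,3],[0,-0.1,7.15,0,3],[0,-0.1,7.25,0,3],[0,-0.1,7.25,0,3],[0,-0.1,7.25,0,3]]'; python3 -m crank '[[0,0,0,0,4.5],[0,0,0,0,5.5],[0,0,0,0,5.8],[0,0,0,0,5.8],[0,0,0,0,5.8],[0,0,-4,0,5.8],[0,0,-8,0,5.8],[0,0,-12,0,8.5],[0,0,-16,0,8.5],[0,0,-18,0,8.5],[0,0,-18,0,8.5],[0,0,-18,0,8.5],[0,0,-18,0,8.5]]';python3 look.py w14;python3 - <<'E'
from meas import *
s,p,d,C,(h,sa,v)=load("w14")
q=tuple(np.int32(proj(C,[[473.7,14,90]])[0]));print(q)
P=depthpts(s,d,C,(q[0]-75,max(q[1]-75,0),q[0]+75,q[1]+75),60,72);print("spk",cv2.minAreaRect(P[:,:2].astype(np.float32)),np.median(P[:,2]),len(P))
P=depthpts(s,d,C,(q[0]-60,max(q[1]-60,0),q[0]+60,q[1]+60),99,108);c=cv2.minEnclosingCircle(P[:,:2].astype(np.float32));print("tweeter",c,np.median(P[:,2]),len(P))
E
```

```text
time: 31.45
tool_pos: [474.4, 15.2, 93.7]
tcp_rot: [180.0, -0.1, 0.2]
ft_force: [-0.4, -0.5, -0.8]
finger_gap: 38.5
grip_force: 40.7
time: 32.75
tool_pos: [473.0, 15.3, 271.1]
tcp_rot: [-180.0, 0.2, 0.2]
ft_force: [0.5, 0.4, -0.9]
finger_gap: 85.2
grip_force: 0.0
[473.01486519  15.27538043 271.07804722] [-1.79989055e+02  1.50931650e-01  1.61360525e-01]
(np.int32(263), np.int32(176))
spk ((473.4393005371094, 15.033676147460938), (56.08094787597656, 56.30031967163086), 61.25169372558594) 66.06704442027225 1508
tweeter ((472.8812255859375, 15.425439834594727), 17.853363037109375) 102.46856975631414 1117
```

View pics/w14.png

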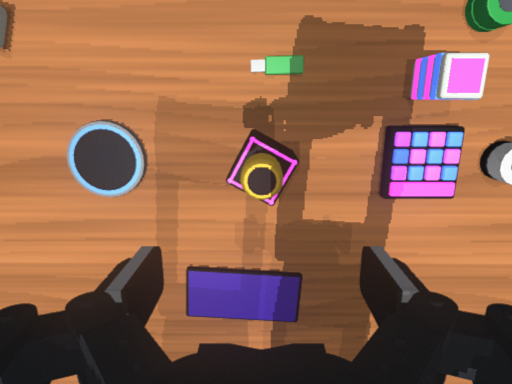

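The tweeter stands centred on the speaker at (262,178). Next is the earcase.

```bash
python3 -m crank '[[15,-29.7,5,-1.253,8.5],[15,-29.7,5,-1.253,8.5],[15,-29.7,5,-1.253,8.5],[15,-29.7,5,-1.253,8.5],[15,-29.7,5,-1.253,8.5],[15,-29.7,5,-1.253,8.5],[15,-29.7,5,-1.253,8.5],[15,-29.7,5,-1.253,8.5],[15,-29.7,5,-1.253,8.5],[15,-29.7,5,-1.253,8.5],[15,-29.7,5,-1.253,8.5],[15,-29.7,5,-1.253,8.5],[15,-29.7,5,-1.253,8.5],[15,-29.7,5,-1.253,8.5]]';python3 look.py w15;python3 - <<'E'
from meas import *
s,p,d,C,(h,sa,v)=load("w15")
q=tuple(np.int32(proj(C,[[622,312,28]])[0]));print(q)
P=depthpts(s,d,C,(q[0]-75,max(q[1]-75,0),q[0]+75,q[1]+75),12,34);c=cv2.minAreaRect(P[:,:2].astype(np.float32));print("ear",c,np.percentile(P[:,2],[50,98]),len(P))
b=blob((sa<70)&(v>110),q);print(b.sum(),rect(C,b,16));print(tool(s,[*c[0],20]))
q=tuple(np.int32(proj(C,[[474,196,10]])[0]));b=blob((h>95)&(h<120)&(sa>90)&(v>150),q);print("charger",q,b.sum(),circ(C,b,10))
E
```

```text
time: 34.2
tool_pos: [623.0, 312.4, 223.0]
tcp_rot: [180.0, -0.0, 71.9]
ft_force: [0.4, 0.8, 1.0]
finger_gap: 84.8
grip_force: 0.0
[622.98698893 312.42234319 223.0492656 ] [ 1.79984564e+02 -1.47905049e-02  7.19042544e+01]
(np.int32(260), np.int32(175))
ear ((622.446044921875, 315.99603271484375), (62.04115676879883, 46.42464065551758), 71.53638458251953) [27.32181367 29.35105209] 2902
2869 (array([622.1, 315.4]), array([62.1, 47.3]), 71.9, 37.4)
[ 0.31764943 -0.16789014 20.30496474]
charger (np.int32(168), np.int32(304)) 597 (array([474.2, 196.4]), 41.6)
```

View pics/w15.png

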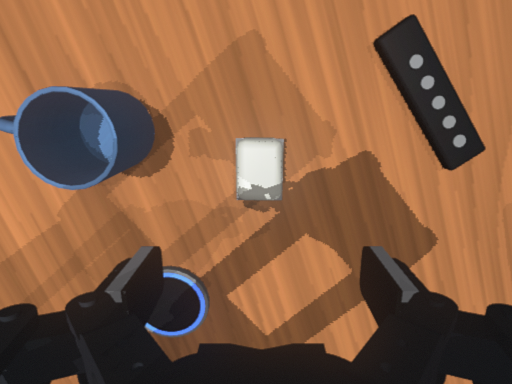

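The earcase is at (260,168), square to the gripper, with the mug well clear at (65,135) and the charger at (172,303).

```bash
python3 -m crank '[[0.3,-0.2,4,0,8.5],[0.3,-0.2,8,0,8.5],[0.3,-0.2,12,0,8.5],[0.3,-0.2,16,0,8.5],[0.3,-0.2,18.9,0,8.5],[0.3,-0.2,19.9,0,8.5],[0.3,-0.2,19.9,0,8.5],[0.3,-0.2,19.9,0,3],[0.3,-0.2,19.9,0,3],[0.3,-0.2,19.9,0,3],[0.3,-0.2,19.9,0,3],[0.3,-0.2,19.9,0,3],[0.3,-0.2,19.9,0,3],[0.3,-0.2,19.9,0,3],[0.3,-0.2,19.9,0,3],[0.3,-0.2,19.9,0,3]]' 40; python3 -m crank '[[0,0,-3,0,3],[0,0,-6,0,3],[0,0,-8,0,3],[0,0,-8,0,3],[0,0,-8,0,3],[0,0,-8,0,3]]'
```

```text
time: 35.85
tool_pos: [623.7, 316.8, 26.7]
tcp_rot: [179.8, -0.2, 72.0]
ft_force: [-0.4, -0.3, 6.5]
finger_gap: 45.2
grip_force: 42.4
time: 36.45
tool_pos: [621.0, 315.7, 102.1]
tcp_rot: [-179.9, 0.1, 72.0]
ft_force: [-0.2, 0.8, -0.7]
finger_gap: 45.6
grip_force: 41.5
```

```bash
python3 -m crank '[[-15.9,-10.4,0,0,3],[-15.9,-10.4,0,0,3],[-15.9,-10.4,0,0,3],[-15.9,-10.4,0,0,3],[-15.9,-10.4,0,0,3],[-15.9,-10.4,0,0,3],[-15.9,-10.4,0,0,3],[-15.9,-10.4,0,0,3],[-15.9,-10.4,0,0,3],[-15.9,-10.4,0,0,3]]';python3 look.py w16
```

```text
time: 37.45
tool_pos: [474.3, 197.5, 103.8]
tcp_rot: [180.0, -0.0, 72.0]
ft_force: [0.3, 0.3, -1.3]
finger_gap: 45.1
grip_force: 41.5
[474.29465868 197.53017072 103.78604843] [ 1.79998739e+02 -2.12305353e-03  7.19738108e+01]
```

View pics/w16.png

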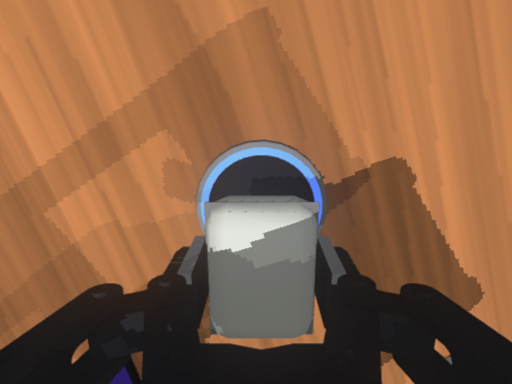

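The earcase is held flat at (262,270), over the charger ring (261,185).

```bash
python3 -m crank '[[-0.1,0,3,0,3],[-0.1,0,5,0,3],[-0.1,0,6.2,0,3],[-0.1,0,6.6,0,3],[-0.1,0,6.75,0,3],[-0.1,0,6.75,0,3],[-0.1,0,6.75,0,3]]'; python3 -m crank '[[0,0,0,0,5.2],[0,0,0,0,6],[0,0,0,0,6.4],[0,0,0,0,6.4],[0,0,0,0,6.4],[0,0,-4,0,6.4],[0,0,-8,0,6.4],[0,0,-12,0,8.5],[0,0,-16,0,8.5],[0,0,-20,0,8.5],[0,0,-24,0,8.5],[0,0,-24,0,8.5],[0,0,-24,0,8.5],[0,0,-24,0,8.5]]';python3 look.py w17;python3 - <<'E'
from meas import *
s,p,d,C,(h,sa,v)=load("w17")
q=tuple(np.int32(proj(C,[[474,196.5,38]])[0]));print(q)
P=depthpts(s,d,C,(q[0]-75,max(q[1]-75,0),q[0]+75,q[1]+75),22,44);c=cv2.minAreaRect(P[:,:2].astype(np.float32));print("ear",c,np.percentile(P[:,2],[50,98]),len(P))
b=((h>95)&(h<120)&(sa>90)&(v>130)).astype(np.uint8);b[:q[1]-60]=0;b[q[1]+70:]=0;b[:,:q[0]-60]=0;b[:,q[0]+60:]=0;pts=cast(C,np.argwhere(b)[:,::-1],10)[:,:2].astype(np.float32);print("charger",cv2.minEnclosingCircle(pts))
p,d=snapshot("top");cv2.imwrite("pics/top3.png",p[...,::-1])
C=cam("top");h,s,v=cv2.split(cv2.cvtColor(p,cv2.COLOR_RGB2HSV).astype(int))
for n,sd,m,z in(("mouse",(409,222),((h<6)|(h>174))&(s>170)&(v>90),20),("turq",(400,159),(h>80)&(h<97)&(s>120),36),("green",(330,147),(h>50)&(h<75)&(s>120),36)):print(n,rect(C,blob(m,sd),z))
E
```

```text
time: 38.2
tool_pos: [474.2, 196.5, 37.1]
tcp_rot: [179.9, -0.1, 72.0]
ft_force: [-0.9, 0.6, -0.1]
finger_gap: 45.4
grip_force: 41.5
time: 39.6
tool_pos: [472.9, 196.0, 274.9]
tcp_rot: [-179.9, 0.1, 72.0]
ft_force: [0.4, 0.3, -0.5]
finger_gap: 85.0
grip_force: 0.0
[472.93279688 196.00600579 274.93776813] [-1.79907475e+02  6.64515213e-02  7.19530046e+01]
(np.int32(262), np.int32(165))
ear ((474.5086975097656, 195.3233642578125), (61.59345626831055, 46.39359664916992), 71.75027465820312) [37.25416521 39.34176561] 2277
charger ((474.2884826660156, 196.47467041015625), 41.140201568603516)
mouse (array([ 442.8, -430.9]), array([110.6,  61. ]), 3.4, 58.7)
turq (array([ 603.7, -398.4]), array([43.6, 53.8]), 1.2, 28.0)
green (array([ 632.9, -218.9]), array([43.4, 49.3]), 45.7, 25.2)
```

View pics/w17.png

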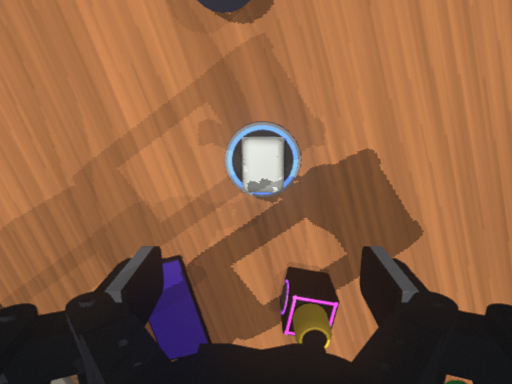

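The earcase lies flat and centred on the charger at (262,165), and the tweeter is still on the speaker at (312,325). Everything else is unmoved, so I'm handing in.

```bash
python3 -c "from bench import *;print(hand_in())"
```

```text
the job is handed in; nothing more can be done
None
```

I handed the job in at about 40 s with all five parts placed in order and checked by camera: dial gap 30–32 mm and up to 2 mm off level, tower gap about 29.5 mm, the rest within about 1 mm, and mouse position unchanged (mug not re-measured, but never approached); I viewed 15 pictures, one over the limit of 14.

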